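# Unlock the sample conveyor and push the jar carrier round the bend to the reader

### The job

Pull the spring clip straight out of the drilled pin beside the conveyor lane, so that it no longer bars the lane, and lay it flat inside the steel tray. Then push the jar carrier by its base along the lane and round the bend until its base is right up against the reader block at the end, keeping it down on the deck all the way and not forcing it against the rails or the reader. Do not touch the sample jar, keep it standing in its carrier, leave the tip box, the loose cap, the amber jar and the beaker beside the conveyor where they are, and let go of everything at the end.

Things in the scene. Friction and masses are not known exactly. Their poses are not given: they have to be found in the camera images.
- track: Dark steel deck 6 mm thick, fixed on the bench, spanning x -175..190, y -175..170 mm in its own frame, with an L-shaped lane 97 mm wide between steel rails (8 mm thick, tops 20 mm above the bench). Origin: on the bench, at the centre of the bend; z up. Lane centre line: along x = -110 from its open end (y = 165) to y = 0, quarter circle of radius 110 to (0, -110), then along +x.
- bend_mid (a point): Point on the deck's top, on the lane's centre line half way round the bend.
- dock (a point): Point on the deck's top (x 85, y -110 mm in the track's frame) where the carrier's origin is when the carrier touches the reader: a white block 58 x 104 mm, top 50 mm above the bench, whose face across the lane's end (track x = 131) is the end stop.
- pin (a point): Middle of the 9 mm cross hole (along the track's x) in an upright steel pin 18 mm thick, top 40 mm above the bench, beside the lane's inner rail at x -44.5, y 30 mm in the track's frame; hole 24 mm above the bench. Next to it, a grey ledge 12 mm wide (track y), x -27.5..6.5, top 21 mm above the bench, carries the clip's loop.
- carrier: Round white plastic carrier lying loose in the lane, 92 mm diameter, base 30 mm high (so 36 mm above the bench), with six upright 8 mm steel lugs 12 mm high on top that stand round the jar. About 0.3 kg; it slides on the deck and may turn. Origin: centre of its underside; z up.
- jar: Small black-capped glass sample jar, 52 mm diameter, 44 mm high, standing loose on top of the carrier between the lugs (its top 80 mm above the bench). Origin: centre of its underside, 30 mm above the carrier's origin; z up.
- clip: R-shaped clip of 6 mm steel wire, level, 35 g. Origin: centre of its loop (32 mm outside, 24 mm above the bench at the start; can be pinched from above across its y width). Straight leg along its -x, 78 to 81 mm from the origin to the end; wavy short leg beside it out to y 22, x -47 mm. At the start the leg goes through the pin and 28 mm into the lane. It comes out along +x; 55 mm clears the pin.
- clip_tip (a point): Free end of the clip's straight leg.
- tray: Open stainless tray, 150 (x) x 100 (y) x 20 mm high, walls and floor 3 mm, loose, 0.5 kg. Origin: centre of its underside; z up.
- tip_box: Bystander: closed blue and white box, 124 x 86 mm, 60 mm high. Origin: centre of its underside.
- spare_cap: Bystander: white jar cap, 42 mm diameter, 12 mm high, lying on the deck's far left corner. Origin: centre of its underside.
- beaker: Bystander: glass beaker, 68 mm diameter, 80 mm high. Origin: centre of its underside.
- spare_jar: Bystander: amber jar, 60 mm diameter, 60 mm high, on the bench. Origin: centre of its underside.
Mind the look-alikes: they are no part of the job. Leave any purple look-alike of the carrier alone.

How it is judged (in metres and radians):
On the way, in this order (a step that is already met when the one before it is completed fails the run):
1. the clip's leg is drawn clear of the drilled pin ((x of clip_tip in the frame of track above -0.034 m or z of clip_tip in the frame of track above 0.05 m)), for 0.1 s.
2. the clip lies in the tray (x of clip in the frame of tray between -0.074 and 0.074 m and y of clip in the frame of tray between -0.049 and 0.049 m and z of each of clip, clip_tip in the frame of tray below 0.016 m and x of clip_tip in the frame of tray between -0.074 and 0.074 m and y of clip_tip in the frame of tray between -0.049 and 0.049 m and linear speed of clip below 0.02 m/s), for 0.2 s.
3. the carrier passes through the middle of the bend, down on the deck (distance between carrier and bend_mid below 0.03 m), for 0.02 s.
At the end, for the whole second after the job is handed in: carrier at rest on the deck within 4 mm of touching the reader block (centre within 8 mm of the dock point); jar upright within 0.1 rad and 6 mm of the carrier's centre; clip at rest in the tray, loop centre and leg end inside its walls, below its rim (all of step 2 and distance between carrier and dock below 0.008 m and x of carrier in the frame of track above 0.081 m and linear speed of carrier below 0.01 m/s and horizontal distance between jar and carrier below 0.006 m and angle between jar's own z axis and vertical below 0.1 rad and z of jar in the frame of carrier between 0.025 and 0.035 m).
It fails at once if the carrier is lifted more than 10 mm off the deck or tipped by more than 0.2 rad (z of carrier in the frame of track above 0.016 m or angle between carrier's own z axis and vertical above 0.2 rad).
It fails at once if the sample jar is touched by the robot (contact force between any of the fingers, the arm and jar above 0.3 N).
It fails at once if the sample jar is tipped by more than 0.3 rad (angle between jar's own z axis and vertical above 0.3 rad).
It fails at once if the carrier is forced against rails or reader with more than 45 N (contact force between carrier and track above 45 N).
It fails at once if a bystander is moved by more than 20 mm (distance of any of tip_box, spare_cap, beaker, spare_jar from where it was at the start of the episode above 0.02 m).
It also fails if it takes over 66 s, if anything falls off the work surface, if the arm or the gripper's body presses on something with over 40 N, if the wrist force passes 120 N, or if a joint passes its speed limit or range.

### The arm

A 6-joint arm with a two-finger parallel gripper is mounted at the origin on the work surface. World frame = base frame: x ahead of the robot, y to its left, z up, the work surface at z = 0. Lengths are in mm, angles in rad, forces in N, time in s.
With the tool pointing down it reaches from about 400 to 925 mm from the base axis. Payload 12.5 kg.
Tool frame: the origin (TCP) lies at the centre of the arm's flange, where the gripper is bolted on; the fingertips stand 190 mm ahead of it and the grasp point (between the pads) lies 171 mm ahead of it; z points along the fingers, y is the line along which they close (so a half turn about z gives the same grasp; the last joint's range is limited). The gripper opens to 95 mm and grips with 3 to 60 N. Pads are 20 mm wide; open, the fingers measure 119 mm over their backs; the gripper's body (75 mm by 180 mm) begins 59 mm behind the grasp point.
Start: joints at [-1.418, 0.491, 1.559, -0, 1.092, -0.106], TCP at [159.97, -604.181, 404.761] pointing down, gripper open.
Joint ranges: [-3.1, 3.1], [-0.84, 2.19], [0.05, 2.79], [-1.13, 4.28], [0.06, 2.93], [-2.69, 2.69]. Speed limits (rad/s): [2.22, 2.22, 2.79, 3.14, 3.14, 3.14].

### API

Orientations are given as [roll, pitch, yaw] about the fixed x, y, z axes, in that order (R = Rz(yaw) Ry(pitch) Rx(roll)).
In Python, from cell import env, read_camera, search_frame, cut_out gives the robot as it stands. The module is installed in compiled form; this text tells all that it offers.
- The arm moves only by the tool move_arm, never from a script. Its argument "commands" is a list of rows, each a list of 3 entries, a list of its own where there are three numbers: the shift along the world's x, y, z normalised to -1 to 1, where 1 is 0.03 m, then the turn about the world's z normalised to -1 to 1, where 1 is 0.08 rad, then the opening, from -1 (shut) to 1 (fully open), so that 0 is half open. A call has 1 to 20 rows; each row shifts and turns the commanded pose from where the row before left it; what a row does not reach is not made up. A row lasts 1/12 s, in which the tool goes at most 41.7 mm and 7.16 degrees, less where a joint would pass 70% of its speed; a pose out of reach is approached as far as the arm can. A call with a number of a shift or a turn outside -1 to 1 is refused whole. A call with a gripper value outside its range is refused whole. The fingers move at their own pace and stop on an object; the grip force is fixed at half the most. Time passes only in rows, so rows that do not move let the fingers close. It gives the time, the measured TCP pose, the force, the opening and the grip force at its end, in the units of the state.
- env.state(): the state, without advancing time (a new reading comes with each control period).
- read_camera(name): name is "side" or "top" or "wrist"; returns a dict with "image" (400x640x3 uint8, red, green, blue), "fx", "fy", "cx", "cy" (pixels), "rvec" (rotation vector, rad) and "tvec" (3), from world to camera coordinates, as OpenCV has them. Camera axes: x right, y down, z forward; pixel columns grow to the right and rows downward; lengths in mm; the calibration is good to about 2 mm. A picture is of the moment at which its call begins. There is no depth.
- env.job_done(): hands the job in; it is judged then, once.
Trained networks look in a picture, given as the dict that the camera call returned (one of the last four; its "shot" number tells which), for a name from the list of things; names that differ only in an ending like _2 or _b are one class to them, and where a whole thing is asked for, a point or a joint stands for the part that bears it (a point fixed in the world has none). Each returns a list of dicts, best first, with "confidence" (0 to 1); they miss things now and then, are a little off and sometimes report something else, mostly with a low value. They report only what shows in the picture. A call takes as long as a camera call. They do not tell look-alikes from the thing itself.
- search_frame(thing, picture): "at" ([column, row] in pixels, amid what is visible of it).
- cut_out(thing, picture): "region" (400x640 bool, what is visible of it) and "at" ([column, row] in pixels, amid what is visible of it).
The state is a dict: "t": time; "joints": joint angles; "qvel": joint speeds; "tau": joint torques, N m; "eef_pos": TCP position; "tcp_rot": TCP orientation; "ft_force": force on the tool from outside, world axes, zero at the start; "moment": the same for the moment, N m; "opening": opening from 0.0 (shut) to 1.0 (fully open); "grip_force": force on a finger pad.
Only numpy, scipy, OpenCV 4.12 (cv2) and the standard library are available. Lean on these libraries where they do the work, as an engineer would, in place of code of your own. Each camera call takes 0.05 s, during which the arm holds its last target. There are 200 camera calls.

## Working session

There is one attempt and no reset: what is moved stays moved. The work goes in short steps, Python scripts to look and compute and a tool call to move; the robot and the scene stay as the last step left them, time stands still between calls to the robot, and variables do not carry over. Pictures are saved under pics/ and viewed, at most 10 in all, crops included, and the job is handed in when it is done.

Besides the shell and the picture viewer there is one more tool, called in YAML: its name, and indented under it one key for each argument. move_arm: Moves the arm, as the interface text tells. Its arguments: {"type":"object","properties":{"commands":{"type":"array","items":{"type":"array"}}},"required":["commands"]}

```bash
mkdir -p pics; cat > h.py <<'E'
import numpy as np, cv2
from cell import env, read_camera, search_frame, cut_out
def ray(p,uv):
    R=cv2.Rodrigues(np.array(p["rvec"],float))[0]; t=np.array(p["tvec"],float).ravel()
    d=R.T@np.array([(uv[0]-p["cx"])/p["fx"],(uv[1]-p["cy"])/p["fy"],1.]); return -R.T@t,d
def atz(p,uv,z):
    o,d=ray(p,uv); return o+d*(z-o[2])/d[2]
def proj(p,X):
    K=np.array([[p["fx"],0,p["cx"]],[0,p["fy"],p["cy"]],[0,0,1]],float)
    return cv2.projectPoints(np.array(X,float).reshape(-1,1,3),np.array(p["rvec"],float),np.array(p["tvec"],float),K,None)[0].reshape(-1,2)
def save(p,n,s=None):
    im=p["image"][:,:,::-1]
    cv2.imwrite("pics/"+n,im if s is None else s)
E
python3 - <<'E'
from h import *
Z=dict(track=6,carrier=30,jar=80,clip=24,tray=3,tip_box=60,spare_cap=12,beaker=40,spare_jar=60,pin=40)
ims=[]
for c in("top","side"):
    p=read_camera(c); save(p,c+"0.png"); print(c,ray(p,(320,200)))
    for n,z in Z.items():
        for r in search_frame(n,p)[:3]: print(n,round(r["confidence"],2),np.round(r["at"]),np.round(atz(p,r["at"],z)))
print(env.state())
E
```

```text
top (array([ 398.95780364,  -14.58873206, 1266.30914034]), array([ 0.11543886,  0.0164802 , -0.99319806]))
track 0.91 [318. 181.] [594.   9.   6.]
carrier 0.92 [270. 224.] [489. 127.  30.]
carrier 0.52 [319. 175.] [604.   8.  30.]
jar 0.82 [262. 221.] [492. 140.  80.]
clip 0.47 [294. 190.] [569.  69.  24.]
tray 0.71 [184. 233.] [474. 344.   3.]
tip_box 0.72 [462. 229.] [ 461. -326.   60.]
tip_box 0.65 [268. 225.] [483. 129.  60.]
spare_cap 0.8 [266. 114.] [768. 136.  12.]
spare_jar 0.64 [196. 166.] [630. 300.  60.]
pin 0.72 [316. 174.] [605.  14.  40.]
side (array([-72.13718473, 596.37320538, 695.19589196]), array([ 0.56278672, -0.56350911, -0.60476891]))
track 0.69 [301. 210.] [575.  18.   6.]
track 0.66 [289. 214.] [586.  52.   6.]
carrier 0.92 [349. 289.] [296. 152.  30.]
carrier 0.68 [284. 246.] [488. 156.  30.]
carrier 0.42 [284. 236.] [514. 132.  30.]
jar 0.56 [283. 234.] [475. 166.  80.]
clip 0.6 [284. 214.] [579.  72.  24.]
tray 0.77 [219. 305.] [477. 346.   3.]
tray 0.48 [285. 248.] [504. 141.   3.]
tip_box 0.67 [298. 213.] [521.  76.  60.]
tip_box 0.56 [404. 158.] [ 480. -2
[... 186 characters left out ...]
42 [283. 248.] [477. 168.  40.]
{'t': 1.1, 'joints': array([-1.41758597e+00,  4.90883872e-01,  1.55894418e+00,  1.91730016e-05,
        1.09169855e+00, -1.05577959e-01]), 'qvel': array([ 0.0009903 , -0.00137168, -0.00145827, -0.00094682, -0.00039293,
       -0.00138923]), 'tau': array([ 9.91853522e-04, -6.12474489e+01, -2.58426529e+01,  6.93104742e-02,
        4.46553435e-02, -1.47128443e-06]), 'eef_pos': array([ 159.97744379, -604.16162967,  404.75572764]), 'tcp_rot': array([ 3.14152518e+00, -9.96009164e-06,  2.58779481e-01]), 'ft_force': array([-0.14527114, -0.02088858,  0.50812426]), 'moment': array([-0.08501981, -0.02661303, -0.04097911]), 'grip_force': 0.0, 'opening': 1.000646113870882}
```

View pics/top0.png

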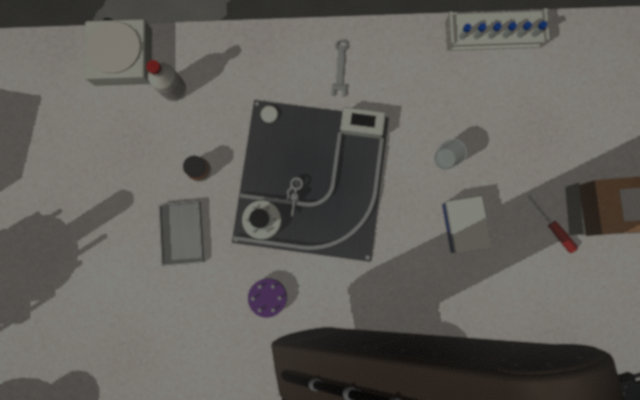

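View pics/side0.png

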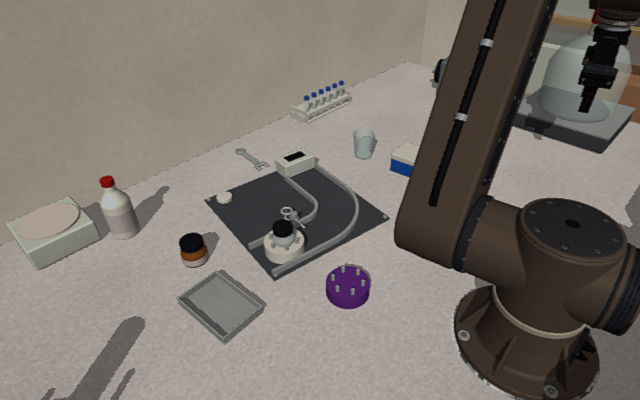

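The top view shows the deck with corners at about (256,100), (389,112), (369,258) and (235,241). The carrier and jar are at (261,219), the clip at (294,190), the tray at (183,232), and the purple look-alike at (267,297). The side view shows the same layout, with the lane running from near left to the reader at (296,162).

```bash
cat > fit.py <<'E'
from h import *
from scipy.optimize import least_squares
def Rz(a): return np.array([[np.cos(a),-np.sin(a),0],[np.sin(a),np.cos(a),0],[0,0,1]])
def corners(p,name,guess):  # refine corners: quad of the mask's hull
    m=max(cut_out(name,p),key=lambda r:r["confidence"])["region"].astype(np.uint8)
    m=cv2.morphologyEx(m,cv2.MORPH_CLOSE,np.ones((9,9)))
    c=max(cv2.findContours(m,0,2)[0],key=cv2.contourArea); h=cv2.convexHull(c)
    q=cv2.approxPolyN(h,4) if hasattr(cv2,"approxPolyN") else cv2.approxPolyDP(h,8,True)
    q=q.reshape(-1,2); return q
def fit(ps,qs,pts,x0):
    def res(v):
        X=pts@Rz(v[2]).T+[v[0],v[1],0]; r=[]
        for p,q in zip(ps,qs):
            u=proj(p,X)
            for a in u: r.append(min((a-b for b in q),key=np.linalg.norm))
        return np.ravel(r)
    s=least_squares(res,x0,loss="soft_l1"); return s.x,np.round(res(s.x).reshape(-1,2),1)
if __name__=="__main__":
    T=np.array([[x,y,6.] for x in(-175,190) for y in(-175,170)])
    Y=np.array([[x,y,20.] for x in(-75,75) for y in(-50,50)])
    ps=[read_camera("top"),read_camera("side")]
    for n,pts,x0 in(("track",T,[600,10,-.1]),("tray",Y,[475,345,1.57])):
        qs=[corners(p,n,0) for p in ps]
        for P,Q in(([ps[0]],[qs[0]]),([ps[1]],[qs[1]]),(ps,qs)):
            v,r=fit(P,Q,pts,x0); print(n,np.round(v,3),r.tolist())
        print([q.tolist() for q in qs])
    for n,z in(("carrier",36),("jar",80),("clip",24)):
        for p in ps:
            for r in cut_out(n,p)[:2]:
                ys,xs=np.nonzero(r["region"]); print(n,r["confidence"],r["at"],xs.min(),xs.max(),ys.min(),ys.max(),atz(p,r["at"],z).round())
E
python3 fit.py
```

```text
track [ 5.91531e+02  2.99090e+01 -1.60000e-01] [[-0.4, -1.5], [0.9, 0.1], [-1.1, 5.6], [0.5, -0.1]]
track [ 5.88135e+02  3.22220e+01 -1.51000e-01] [[0.1, -0.9], [-0.2, -1.0], [4.8, 14.1], [-0.9, 1.6]]
track [ 5.9081e+02  2.9891e+01 -1.5800e-01] [[-0.2, -1.4], [1.0, 0.6], [-1.2, 5.7], [0.3, 0.3], [-0.2, -1.3], [-1.0, -2.4], [5.4, 13.5], [-0.5, 0.4]]
[[[390, 111], [372, 263], [231, 243], [253, 100]], [[390, 218], [275, 282], [203, 199], [301, 144]]]
tray [472.779 347.402   1.328] [[14.5, 19.8], [1.8, -1.9], [-1.8, 2.0], [-15.0, -20.0]]
tray [462.859 350.265   3.2  ] [[2.9, 1.8], [0.4, 3.6], [-0.7, -2.6], [-0.8, -0.4]]
tray [462.593 348.181   1.819] [[4.1, 9.4], [11.4, -13.1], [-12.2, 21.3], [-5.5, -1.0], [9.9, 2.0], [-1.6, -20.9], [1.3, 22.3], [-9.9, -1.7]]
[[[204, 262], [161, 267], [158, 205], [201, 200]], [[265, 309], [225, 345], [174, 299], [216, 269]]]
carrier 0.78 [266.9, 300.4] 247 287 279 318 [307. 138.  36.]
carrier 0.76 [283.4, 247.2] 263 304 230 263 [480. 163.  36.]
carrier 0.68 [348.2, 290.1] 326 371 266 309 [292. 158.  36.]
jar 0.77 [261.1, 221.7] 249 272 209 230 [491. 143.  80.]
jar 0.72 [282.8, 232.3] 273 295 219 247 [479. 162.  80.]
jar 0.41 [195.1, 249.6] 179 208 233 267 [573. 323.  80.]
clip 0.67 [292.3, 187.6] 286 303 178 215 [576.  73.  24.]
clip 0.54 [405.7, 159.2] 391 418 142 176 [ 505. -344.   24.]
clip 0.53 [362.1, 140.5] 353 375 127 159 [ 672. -344.   24.]
```

move_arm:
  commands:
    - [[0.62,0.96,0],-0.23,0]
    - [[0.62,0.96,0],-0.23,0]
    - [[0.62,0.96,0],-0.23,0]
    - [[0.62,0.96,0],-0.23,0]
    - [[0.62,0.96,0],-0.23,0]
    - [[0.62,0.96,0],-0.23,0]
    - [[0.62,0.96,0],-0.23,0]
    - [[0.62,0.96,0],-0.23,0]
    - [[0.62,0.96,0],-0.23,0]
    - [[0.62,0.96,0],-0.23,0]
    - [[0.62,0.96,0],-0.23,0]
    - [[0.62,0.96,0],-0.23,0]
    - [[0.62,0.96,0],-0.23,0]
    - [[0.62,0.96,0],-0.23,0]
    - [[0.62,0.96,0],-0.23,0]
    - [[0.62,0.96,0],-0.23,0]
    - [[0.62,0.96,0],-0.23,0]
    - [[0.62,0.96,0],-0.23,0]
    - [[0.62,0.96,0],-0.23,0]
    - [[0.62,0.96,0],-0.23,0]

```text
t: 3.37
eef_pos: [532.6, -26.5, 404.9]
tcp_rot: [3.141, -0.0, -0.11]
ft_force: [0.9, -1.2, 0.3]
opening: 0.495
grip_force: 0.0
```

move_arm:
  commands:
    - [[0.5,0.9,0],-0.2,0]
    - [[0.5,0.9,0],-0.2,0]
    - [[0.4,0.8,0],-0.1,0]
    - [[0,0,0],0,0]
    - [[0,0,0],0,0]

```text
t: 3.78
eef_pos: [574.1, 50.9, 404.5]
tcp_rot: [3.141, 0.0, -0.147]
ft_force: [0.2, -0.4, -0.2]
opening: 0.498
grip_force: 0.0
```

```bash
python3 - <<'E'
from fit import *
s=env.state(); print(s["t"],s["eef_pos"],s["tcp_rot"])
p=read_camera("wrist"); save(p,"w1.png"); print(ray(p,(320,200)),ray(p,(320,0)))
for n,z in(("clip",24),("clip_tip",24),("pin",40),("carrier",36),("jar",80)):
    for r in search_frame(n,p)[:2]: print(n,round(r["confidence"],2),np.round(r["at"]),np.round(atz(p,r["at"],z),1))
v=np.array([590.5,30,-.155])
for a in([-10.5,30,24],[-44.5,30,40],[-57,30,20],[131,-110,50],[-89.5,30,24]):
    X=Rz(v[2])@a+[v[0],v[1],0]; print(a,X.round(1),proj(p,X).round())
E
```

```text
3.7833 [574.14944935  50.85122424 404.46013115] [ 3.14136318e+00  3.35144681e-04 -1.46941554e-01]
(array([649.68985743,  40.05994364, 383.45254934]), array([-0.25659868,  0.03261905, -0.96606484])) (array([649.68985743,  40.05994364, 383.45254934]), array([ 0.34371717, -0.05639278, -1.13670691]))
clip 0.92 [304. 182.] [578.9  67.8  24. ]
clip_tip 0.76 [307. 186.] [572.5  64.5  24. ]
pin 0.66 [342. 119.] [642.   16.3  40. ]
carrier 0.72 [308. 187.] [574.4  63.1  36. ]
carrier 0.67 [250. 234.] [529.  138.8  36. ]
jar 0.82 [240. 250.] [528.3 140.1  80. ]
jar 0.75 [221.  16.] [741.7 109.9  80. ]
[-10.5, 30, 24] [584.8  61.3  24. ] [[308. 176.]]
[-44.5, 30, 40] [551.2  66.5  40. ] [[308. 208.]]
[-57, 30, 20] [538.8  68.4  20. ] [[308. 213.]]
[131, -110, 50] [702.9 -98.9  50. ] [[455.  35.]]
[-89.5, 30, 24] [506.7  73.5  24. ] [[308. 240.]]
```

View pics/w1.png

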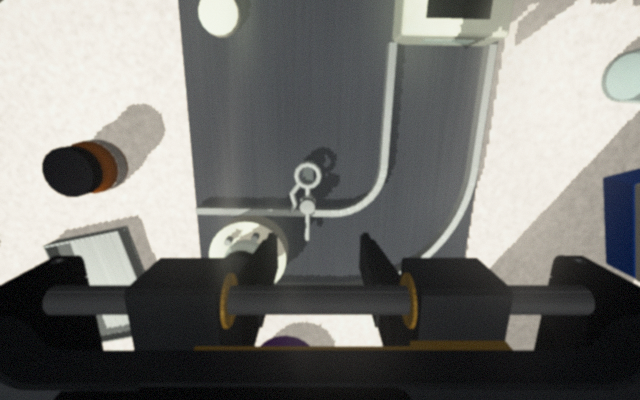

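The wrist view shows the loop at (307,175), the pin top at (308,207) and the leg end at (307,238). All are within about 2 px of the positions predicted from the fitted track pose.

move_arm:
  commands:
    - [[0.2,0.18,-0.9],-0.1,0]
    - [[0.18,0.18,-1],0,0]
    - [[0,0,-1],0,0]
    - [[0,0,-1],0,0]
    - [[0,0,-0.9],0,0]
    - [[0,0,-0.7],0,0]
    - [[0,0,-0.5],0,0]
    - [[0,0,-0.3],0,0]
    - [[0,0,0],0,0]
    - [[0,0,0],0,0]

```text
t: 4.92
eef_pos: [585.5, 60.3, 216.1]
tcp_rot: [3.141, -0.0, -0.158]
ft_force: [-0.4, -0.1, 1.1]
opening: 0.504
grip_force: 0.0
```

```bash
python3 - <<'E'
from fit import *
s=env.state(); print(s["eef_pos"],s["tcp_rot"],s["ft_force"])
a=read_camera("side"); b=read_camera("wrist")
i=a["image"][150:270,210:370,::-1]; j=b["image"][40:340,180:440,::-1]
i=cv2.resize(i,(520,390),interpolation=2); j=cv2.resize(j,(270,390)); 
cv2.imwrite("pics/g1.png",np.hstack([i,j]))
E
```

```text
[585.52004525  60.28692413 216.08700543] [ 3.14149372e+00 -1.71771966e-05 -1.57678353e-01] [-0.4332399  -0.12697889  1.06803593]
```

View pics/g1.png

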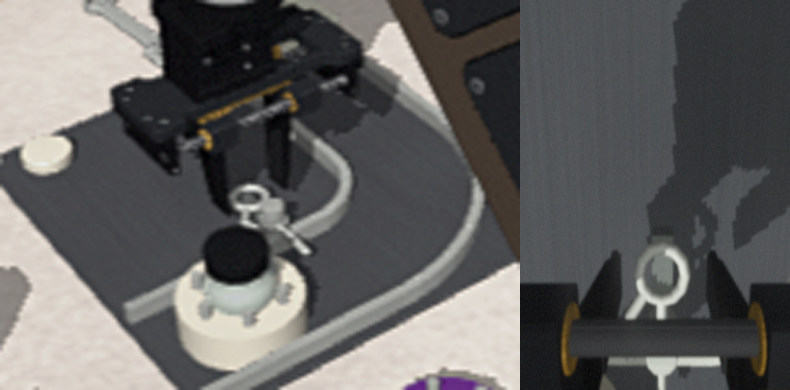

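The crop shows the two fingers either side of the loop, which is centred between them. I'll lower a little more, then close.

move_arm:
  commands:
    - [[0,0.03,-0.22],0,0]
    - [[0,0,0],0,-1]
    - [[0,0,0],0,-1]
    - [[0,0,0],0,-1]
    - [[0,0,0],0,-1]
    - [[0,0,0],0,-1]
    - [[0,0,0],0,-1]

```text
t: 5.6
eef_pos: [585.4, 61.5, 209.3]
tcp_rot: [3.142, -0.0, -0.157]
ft_force: [0.9, 0.0, 0.4]
opening: 0.315
grip_force: 30.0
```

move_arm:
  commands:
    - [[0.2,-0.03,0],0,-1]
    - [[0.33,-0.052,0],0,-1]
    - [[0.33,-0.052,0],0,-1]
    - [[0.33,-0.052,0],0,-1]
    - [[0.33,-0.052,0],0,-1]
    - [[0.33,-0.052,0],0,-1]
    - [[0.33,-0.052,0],0,-1]
    - [[0.15,-0.02,0],0,-1]
    - [[0,0,0],0,-1]
    - [[0,0,0],0,-1]

```text
t: 6.43
eef_pos: [655.1, 50.6, 209.0]
tcp_rot: [3.141, 0.0, -0.157]
ft_force: [0.0, 1.2, -0.4]
opening: 0.316
grip_force: 30.0
```

```bash
python3 - <<'E'
from fit import *
a=read_camera("side"); b=read_camera("wrist")
i=a["image"][130:370,150:390,::-1]; j=b["image"][40:400,0:480,::-1]
i=cv2.resize(i,(390,390),interpolation=2); j=cv2.resize(j,(400,390)); 
cv2.imwrite("pics/g2.png",np.hstack([i,j]))
E
```

```text
(no output)
```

View pics/g2.png

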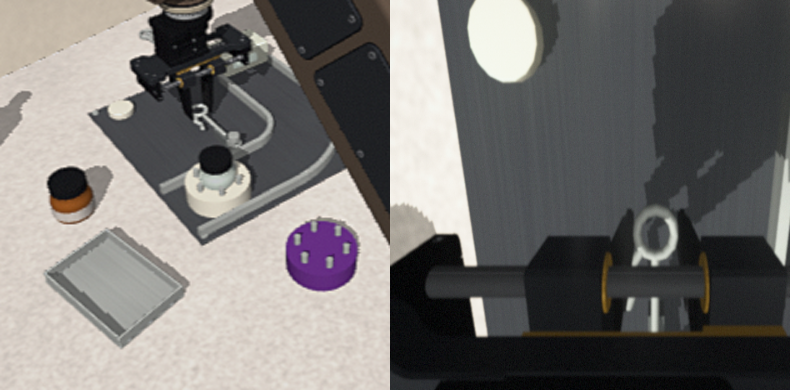

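The clip is out of the pin and held level in the fingers. The tray's view is unobstructed, so I'll fit its pose now.

move_arm:
  commands:
    - [[0,0,0.6],0,-1]
    - [[0,0,1],0,-1]
    - [[0,0,1],0,-1]
    - [[0,0,1],0,-1]
    - [[0,0,0.7],0,-1]

```text
t: 6.95
eef_pos: [654.9, 50.8, 341.0]
tcp_rot: [-3.141, -0.002, -0.157]
ft_force: [0.3, 0.6, 0.3]
opening: 0.316
grip_force: 30.0
```

```bash
python3 - <<'E'
from fit import *
ps=[read_camera("top"),read_camera("side")]
print(env.state()["eef_pos"],env.state()["opening"])
qs=[corners(p,"tray",0) for p in ps]; print([q.tolist() for q in qs])
for z in(20,3):
  pts=np.array([[x,y,z] for x in(-75,75) for y in(-50,50)],float)
  for P,Q in(([ps[0]],[qs[0]]),([ps[1]],[qs[1]]),(ps,qs)):
    v,r=fit(P,Q,pts,[470,348,.05]); print(z,np.round(v,3),r.tolist())
E
```

```text
[655.1993093   50.84262775 342.21107407] 0.3171218005885383Traceback (most recent call last):
  File "<stdin>", line 4, in <module>
  File "fit.py", line 5, in corners
    m=max(cut_out(name,p),key=lambda r:r["confidence"])["region"].astype(np.uint8)
      ~~~^^^^^^^^^^^^^^^^^^^^^^^^^^^^^^^^^^^^^^^^^^^^^^
ValueError: max() iterable argument is empty
```

```bash
python3 - <<'E'
from fit import *
ps=[read_camera("top"),read_camera("side")]
qs=[np.array([[204,262],[161,267],[158,205],[201,200]]),np.array([[265,309],[225,345],[174,299],[216,269]])]
# image crop
cv2.imwrite("pics/tr.png",np.hstack([cv2.resize(p["image"][y:y+110,x:x+130,::-1],(390,330),interpolation=2) for p,x,y in((ps[0],120,180),(ps[1],155,250))]))
for z in(20,10):
  pts=np.array([[x,y,z] for x in(-75,75) for y in(-50,50)],float)
  for P,Q in(([ps[0]],[qs[0]]),([ps[1]],[qs[1]]),(ps,qs)):
    v,r=fit(P,Q,pts,[470,348,.05]); print(z,np.round(v,3),r.tolist())
  print(proj(ps[0],pts@Rz(v[2]).T+[v[0],v[1],0]))
E
```

```text
20 [4.72925e+02 3.47178e+02 6.90000e-02] [[-0.5, 0.1], [1.4, -0.8], [-1.9, 0.8], [0.6, -0.1]]
20 [4.62859e+02 3.50265e+02 5.90000e-02] [[-0.8, -0.4], [-0.7, -2.6], [0.4, 3.6], [2.9, 1.8]]
20 [4.70333e+02 3.47254e+02 6.60000e-02] [[-0.6, 1.3], [1.2, 0.3], [-1.8, 1.9], [0.7, 0.8], [-2.0, -3.7], [-1.4, -6.2], [-0.8, 1.2], [2.1, -0.8]]
[[203.3770401  263.28923919]
 [162.23870208 267.26433983]
 [199.21319468 201.91512434]
 [158.65181041 205.84754709]]
10 [4.73493e+02 3.50062e+02 6.90000e-02] [[-0.7, -0.1], [1.5, -1.0], [-2.0, 1.1], [0.8, 0.1]]
10 [4.70383e+02 3.46634e+02 6.00000e-02] [[-1.3, -0.4], [-0.5, -3.1], [0.5, 4.1], [3.6, 2.0]]
10 [4.72354e+02 3.47690e+02 5.70000e-02] [[-0.0, 0.6], [2.1, -0.8], [-0.7, 1.7], [2.1, 0.3], [-2.4, -0.6], [-1.8, -3.3], [-0.4, 3.9], [2.7, 1.7]]
[[203.96197877 262.62141355]
 [163.13787702 266.22426357]
 [200.32194698 201.70015318]
 [160.06583092 205.27041444]]
```

View pics/tr.png

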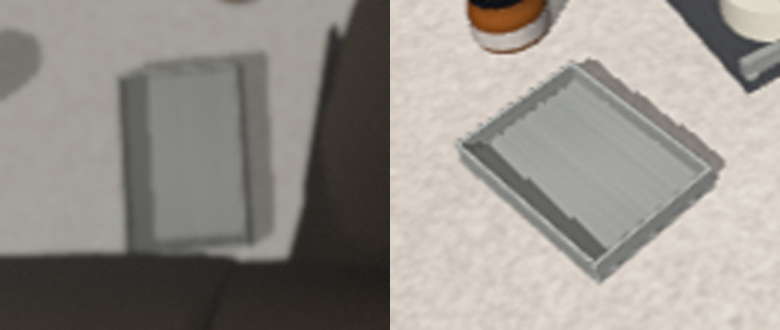

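The crops show the tray rim. In the top crop its corners are at (120,76), (240,65), (250,242) and (128,252). In the side crop they are at (458,146), (575,64), (716,173) and (600,262). I'll refit with these.

```bash
python3 - <<'E'
from fit import *
ps=[read_camera("top"),read_camera("side")]
qs=[np.array([[160,205.3],[200,201.7],[203,260.7],[162.7,264]]),np.array([[177.7,298.7],[216.7,271.3],[263.7,307.7],[225,337.3]])]
pts=np.array([[x,y,20] for x in(-75,75) for y in(-50,50)],float)
for P,Q in(([ps[0]],[qs[0]]),([ps[1]],[qs[1]]),(ps,qs)):
    v,r=fit(P,Q,pts,[470,348,.05]); print(np.round(v,3),r.tolist())
t=Rz(v[2])@[32,-3,0]+[v[0],v[1],0]; e=env.state()["eef_pos"]; print(t,t-e,env.state()["tcp_rot"])
E
```

```text
[4.74457e+02 3.45893e+02 5.20000e-02] [[0.5, 1.2], [-0.3, 1.3], [0.2, -1.2], [-0.4, -1.5]]
[4.66681e+02 3.46706e+02 5.70000e-02] [[0.6, -1.2], [-0.4, 2.6], [0.1, -0.5], [-0.2, -0.0]]
[4.70577e+02 3.45323e+02 5.70000e-02] [[0.9, 2.7], [0.1, 3.0], [0.3, 0.2], [-0.3, 0.2], [-0.1, -2.7], [-1.0, 0.9], [-0.5, -1.8], [-0.6, -1.4]]
[502.69652458 344.15940517   0.        ] [-152.42099087  293.50043409 -336.78129968] [ 3.14118156e+00  2.25852715e-03 -1.57211216e-01]
```

move_arm:
  commands:
    - [[-0.3,0.6,0],0.22,-1]
    - [[-0.42,0.82,0],0.22,-1]
    - [[-0.42,0.82,0],0.22,-1]
    - [[-0.42,0.82,0],0.22,-1]
    - [[-0.42,0.82,0],0.22,-1]
    - [[-0.42,0.82,0],0.22,-1]
    - [[-0.42,0.82,0],0.22,-1]
    - [[-0.42,0.82,0],0.22,-1]
    - [[-0.42,0.82,0],0.22,-1]
    - [[-0.42,0.82,0],0.22,-1]
    - [[-0.42,0.82,0],0.22,-1]
    - [[-0.42,0.82,0],0.22,-1]
    - [[-0.1,0.18,0],0,-1]
    - [[0,0,-0.8],0,-1]
    - [[0,0,-1],0,-1]
    - [[0,0,-1],0,-1]
    - [[0,0,-0.6],0,-1]
    - [[0,0,-0.2],0,-1]
    - [[0,0,0],0,-1]

```text
t: 8.93
eef_pos: [504.7, 344.2, 228.3]
tcp_rot: [3.14, 0.003, 0.053]
ft_force: [-0.7, 0.1, -0.3]
opening: 0.32
grip_force: 30.0
```

```bash
python3 - <<'E'
from fit import *
a=read_camera("side"); b=read_camera("wrist")
i=a["image"][190:370,130:310,::-1]; j=b["image"][40:400,80:560,::-1]
i=cv2.resize(i,(390,390),interpolation=2); j=cv2.resize(j,(400,390)); 
cv2.imwrite("pics/g3.png",np.hstack([i,j]))
E
```

```text
(no output)
```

View pics/g3.png

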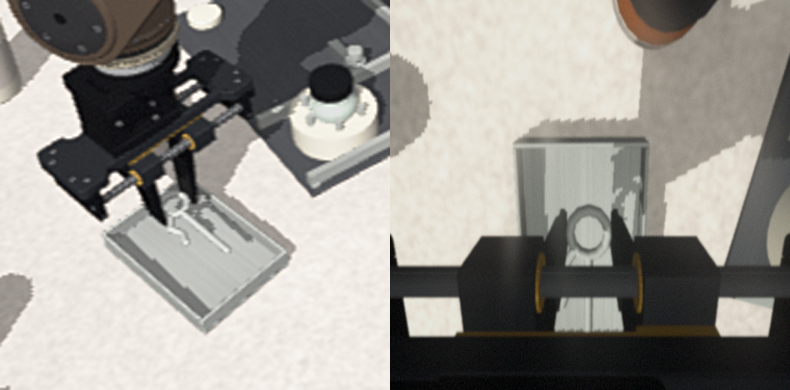

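The clip hangs level over the tray floor, centred between the walls. I'll lower it and release.

move_arm:
  commands:
    - [[0,0,-0.5],0,-1]
    - [[0,0,-0.4],0,-1]
    - [[0,0,-0.2],0,-1]
    - [[0,0,-0.03],0,-1]
    - [[0,0,0],0,-1]

```text
t: 9.45
eef_pos: [504.7, 344.7, 196.3]
tcp_rot: [3.141, 0.0, 0.054]
ft_force: [-0.3, 0.6, 0.3]
opening: 0.313
grip_force: 30.0
```

move_arm:
  commands:
    - [[0,0,0],0,-0.2]
    - [[0,0,0],0,-0.1]
    - [[0,0,0],0,0]
    - [[0,0,0],0,0]
    - [[0,0,0],0,0]
    - [[0,0,0.4],0,0]
    - [[0,0,0.7],0,0]
    - [[0,0,1],0,0]
    - [[0,0,1],0,0]
    - [[0,0,1],0,0]
    - [[0,0,0],0,0]

```text
t: 10.37
eef_pos: [505.1, 345.0, 325.9]
tcp_rot: [-3.138, -0.008, 0.054]
ft_force: [0.4, 1.0, 1.0]
opening: 0.501
grip_force: 0.0
```

```bash
python3 - <<'E'
from fit import *
a=read_camera("side"); b=read_camera("wrist"); t=read_camera("top")
v=np.array([590.5,30,-.155])
for p in(a,b,t):
  for n,z in(("clip",6),("clip_tip",6),("carrier",36),("jar",80)):
    for r in cut_out(n,p)[:2]:
        ys,xs=np.nonzero(r["region"]); X=atz(p,r["at"],z); print(n,round(r["confidence"],2),r["at"],(xs.min(),xs.max(),ys.min(),ys.max()),X.round(),(Rz(-v[2])@(X-[v[0],v[1],0])).round())
  u=proj(p,Rz(v[2])@[-110,100,80]+[v[0],v[1],0]); print("pred jar",u)
i=a["image"][190:350,150:350,::-1]; j=b["image"][0:400,80:640,::-1]
i=cv2.resize(i,(390,312),interpolation=2); j=cv2.resize(j,(410,312)); 
cv2.imwrite("pics/g4.png",np.hstack([i,j]))
E
```

```text
clip_tip 0.67 [220.7, 301.9] (np.int64(205), np.int64(236), np.int64(290), np.int64(316)) [479. 340.   6.] [-158.  289.    6.]
carrier 0.85 [347.5, 290.7] (np.int64(325), np.int64(370), np.int64(267), np.int64(308)) [292. 160.  36.] [-315.   82.   36.]
carrier 0.79 [282.4, 246.8] (np.int64(264), np.int64(304), np.int64(230), np.int64(263)) [483. 164.  36.] [-127.  116.   36.]
jar 0.73 [282.1, 233.7] (np.int64(272), np.int64(294), np.int64(219), np.int64(246)) [477. 166.  80.] [-133.  117.   80.]
jar 0.65 [302.7, 210.6] (np.int64(220), np.int64(389), np.int64(148), np.int64(279)) [502.  79.  80.] [-95.  35.  80.]
pred jar [[282.64325942 225.11877906]]
clip 0.64 [315.3, 210.4] (np.int64(298), np.int64(336), np.int64(183), np.int64(273)) [493. 348.   6.] [-145.  299.    6.]
clip_tip 0.69 [566.0, 120.7] (np.int64(433), np.int64(639), np.int64(0), np.int64(284)) [590. 127.   6.] [-16.  95.   6.]
clip_tip 0.65 [319.4, 213.4] (np.int64(298), np.int64(335), np.int64(182), np.int64(273)) [490. 344.   6.] [-148.  295.    6.]
carrier 0.79 [512.4, 202.9] (np.int64(473), np.int64(591), np.int64(1
[... 551 characters left out ...]
) [472. 346.   6.] [-165.  294.    6.]
clip_tip 0.44 [184.1, 234.4] (np.int64(176), np.int64(185), np.int64(227), np.int64(252)) [471. 343.   6.] [-167.  291.    6.]
carrier 0.87 [266.8, 226.5] (np.int64(243), np.int64(281), np.int64(202), np.int64(239)) [482. 135.  36.] [-124.   87.   36.]
carrier 0.83 [267.1, 299.9] (np.int64(248), np.int64(287), np.int64(279), np.int64(317)) [308. 138.  36.] [-295.   63.   36.]
jar 0.71 [260.3, 221.7] (np.int64(250), np.int64(270), np.int64(210), np.int64(230)) [491. 145.  80.] [-116.   98.   80.]
jar 0.37 [269.0, 226.9] (np.int64(243), np.int64(280), np.int64(201), np.int64(239)) [478. 125.  80.] [-126.   76.   80.]
pred jar [[259.91794587 218.83764493]]
```

View pics/g4.png

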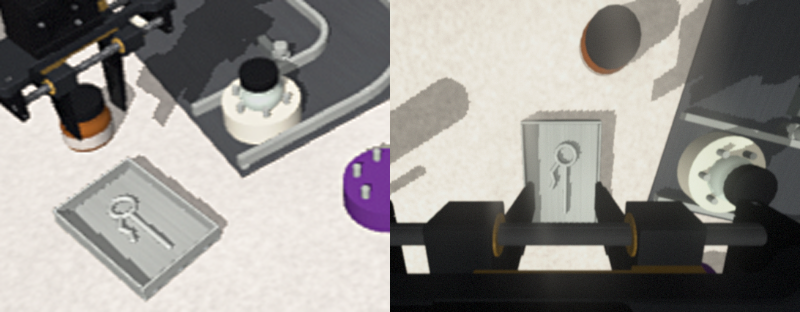

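The clip lies flat in the tray. Next I'll turn the gripper and come down behind the carrier, above rail height.

move_arm:
  commands:
    - [[0,-0.1,0.2],1,0]
    - [[0,-0.2,0],1,0]
    - [[0,-0.3,0],1,0]
    - [[0,-0.3,0],1,0]
    - [[0,-0.3,0],1,0]
    - [[0,-0.3,0],1,0]
    - [[0,-0.3,0],1,0]
    - [[0,-0.3,0],1,0]
    - [[0,-0.3,0],1,0]
    - [[0,-0.3,0],1,0]
    - [[0,-0.3,0],1,0]
    - [[0,-0.3,0],1,0]
    - [[0,-0.3,0],1,0]
    - [[0,-0.3,0],1,0]
    - [[0,-0.3,0],1,0]
    - [[0,-0.3,0],1,0]
    - [[0,-0.2,0],1,0]
    - [[0,0,0],0,0]
    - [[0,0,0],0,0]

```text
t: 12.7
eef_pos: [504.7, 203.6, 325.4]
tcp_rot: [3.141, -0.0, 1.411]
ft_force: [0.0, 0.4, -0.6]
opening: 0.5
grip_force: 0.0
```

move_arm:
  commands:
    - [[0.09,0.21,-0.5],0.06,0]
    - [[0,0,-1],0,0]
    - [[0,0,-1],0,0]
    - [[0,0,-0.7],0,0]
    - [[0,0,-0.4],0,0]
    - [[0,0,-0.1],0,0]
    - [[0,0,0],0,0]

```text
t: 13.28
eef_pos: [507.4, 210.3, 213.6]
tcp_rot: [-3.14, 0.001, 1.417]
ft_force: [-0.4, -0.9, 0.7]
opening: 0.502
grip_force: 0.0
```

```bash
python3 - <<'E'
from fit import *
s=env.state(); print(s["t"],s["eef_pos"],s["tcp_rot"])
v=np.array([590.5,30,-.155])
a=read_camera("side"); b=read_camera("wrist")
i=a["image"][180:300,210:370,::-1]; j=b["image"][0:400,80:560,::-1].copy()
i=cv2.resize(i,(400,300),interpolation=2); j=cv2.resize(j,(390,300)); 
cv2.imwrite("pics/g5.png",np.hstack([i,j]))
# planned path
G=49.5
def tool(sv):
    if sv<0: c=np.array([-110,-sv]);h=-np.pi/2
    elif sv<110*np.pi/2: f=sv/110; c=np.array([-110*np.cos(f),-110*np.sin(f)]);h=-np.pi/2+f
    else: c=np.array([sv-110*np.pi/2,-110]);h=0
    t=c-G*np.array([np.cos(h),np.sin(h)]); w=Rz(v[2])@[t[0],t[1],0]+[v[0],v[1],0]
    return np.array([w[0],w[1],h+v[2]+np.pi])
S=np.r_[-114:255:6*1.0][:]
P=np.array([tool(q) for q in S]); d=np.diff(P,axis=0)
print("start",P[0]); print(len(d))
for k in range(len(d)): print(int(S[k+1]),P[k+1].round(3).tolist(),(d[k]/[30,30,.08]).round(3).tolist())
print(tool(110*np.pi/2+85))
E
```

```text
13.2833 [507.36894381 210.32281291 213.61337545] [-3.14040257e+00  5.51884272e-04  1.41731640e+00]
start [507.05987785 208.5216962    1.41579633]
61
-108 [506.134, 202.594, 1.416] [-0.031, -0.198, 0.0]
-102 [505.207, 196.666, 1.416] [-0.031, -0.198, 0.0]
-96 [504.281, 190.737, 1.416] [-0.031, -0.198, 0.0]
-90 [503.355, 184.809, 1.416] [-0.031, -0.198, 0.0]
-84 [502.428, 178.881, 1.416] [-0.031, -0.198, 0.0]
-78 [501.502, 172.953, 1.416] [-0.031, -0.198, 0.0]
-72 [500.576, 167.025, 1.416] [-0.031, -0.198, 0.0]
-66 [499.65, 161.097, 1.416] [-0.031, -0.198, 0.0]
-60 [498.723, 155.169, 1.416] [-0.031, -0.198, 0.0]
-54 [497.797, 149.241, 1.416] [-0.031, -0.198, 0.0]
-48 [496.871, 143.313, 1.416] [-0.031, -0.198, 0.0]
-42 [495.945, 137.385, 1.416] [-0.031, -0.198, 0.0]
-36 [495.018, 131.457, 1.416] [-0.031, -0.198, 0.0]
-30 [494.092, 125.529, 1.416] [-0.031, -0.198, 0.0]
-24 [493.166, 119.601, 1.416] [-0.031, -0.198, 0.0]
-18 [492.239, 113.673, 1.416] [-0.031, -0.198, 0.0]
-12 [491.313, 107.745, 1.416] [-0.031, -0.198, 0.0]
-6 [490.387, 101.816, 1.416] [-0.031, -0.198, 0.0]
0 [489.461, 95.
[... 1540 characters left out ...]
80 [531.738, -72.153, 2.987] [0.198, -0.031, 0.0]
186 [537.666, -73.079, 2.987] [0.198, -0.031, 0.0]
192 [543.594, -74.005, 2.987] [0.198, -0.031, 0.0]
198 [549.522, -74.932, 2.987] [0.198, -0.031, 0.0]
204 [555.45, -75.858, 2.987] [0.198, -0.031, 0.0]
210 [561.378, -76.784, 2.987] [0.198, -0.031, 0.0]
216 [567.306, -77.711, 2.987] [0.198, -0.031, 0.0]
222 [573.234, -78.637, 2.987] [0.198, -0.031, 0.0]
228 [579.162, -79.563, 2.987] [0.198, -0.031, 0.0]
234 [585.09, -80.489, 2.987] [0.198, -0.031, 0.0]
240 [591.018, -81.416, 2.987] [0.198, -0.031, 0.0]
246 [596.946, -82.342, 2.987] [0.198, -0.031, 0.0]
252 [602.874, -83.268, 2.987] [0.198, -0.031, 0.0]
[608.59259842 -84.16176191   2.98659265]
```

View pics/g5.png

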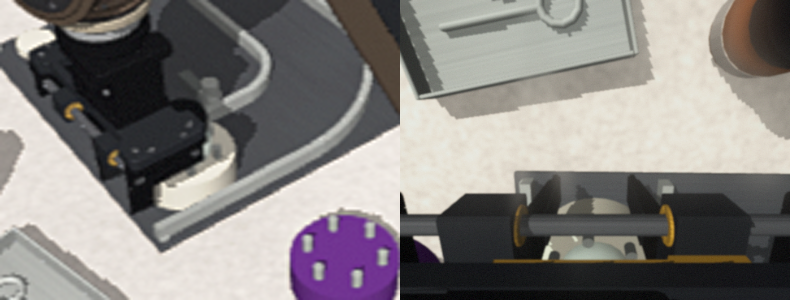

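The fingers straddle the carrier's rear, centred on the lane: fingers at about columns 525 and 665 in the crop, carrier centre at about 592. Starting the push.

move_arm:
  commands:
    - [[-0.031,-0.2,0],0,0]
    - [[-0.031,-0.2,0],0,0]
    - [[-0.031,-0.2,0],0,0]
    - [[-0.031,-0.2,0],0,0]
    - [[-0.031,-0.2,0],0,0]
    - [[-0.031,-0.2,0],0,0]
    - [[-0.031,-0.2,0],0,0]
    - [[-0.031,-0.2,0],0,0]
    - [[-0.031,-0.2,0],0,0]
    - [[-0.031,-0.2,0],0,0]

```text
t: 14.22
eef_pos: [498.2, 149.4, 214.7]
tcp_rot: [3.14, -0.001, 1.418]
ft_force: [0.7, 5.8, 4.5]
opening: 0.501
grip_force: 3.0
```

move_arm:
  commands:
    - [[-0.031,-0.2,0],0,0]
    - [[-0.031,-0.2,0],0,0]
    - [[-0.031,-0.2,0],0,0]
    - [[-0.031,-0.2,0],0,0]
    - [[-0.031,-0.2,0],0,0]
    - [[-0.031,-0.2,0],0,0]
    - [[-0.031,-0.2,0],0,0]
    - [[-0.031,-0.2,0],0,0]
    - [[-0.031,-0.2,0],0,0]
    - [[0,0,0],0,0]

```text
t: 15.05
eef_pos: [489.5, 94.9, 214.4]
tcp_rot: [3.141, 0.0, 1.418]
ft_force: [1.1, 0.3, 0.6]
opening: 0.501
grip_force: 0.3
```

```bash
cat > chk.py <<'E'
from fit import *
s=env.state(); print(s["t"],s["eef_pos"],s["tcp_rot"][2],s["ft_force"].round(1))
v=np.array([590.5,30,-.155])
for c in("top","side"):
  p=read_camera(c)
  for n,z in(("carrier",30),("jar",70)):
    for r in search_frame(n,p)[:2]:
        X=atz(p,r["at"],z); print(c,n,round(r["confidence"],2),np.round(r["at"]),(Rz(-v[2])@(X-[v[0],v[1],0])).round())
E
python3 chk.py
```

```text
15.05 [489.54808753  94.90713602 214.43488682] 1.4180043297708294 [1.1 0.3 0.6]
top carrier 0.89 [316. 226.] [-107.  -30.   30.]
top carrier 0.38 [329. 163.] [ 49. -41.  30.]
side carrier 0.76 [324. 232.] [-139.    7.   30.]
side carrier 0.75 [346. 290.] [-308.   79.   30.]
side jar 0.6 [283. 221.] [-88.  85.  70.]
```

move_arm:
  commands:
    - [[-0.115,-0.17,0],0.68,0]
    - [[-0.104,-0.185,0],0.68,0]
    - [[-0.094,-0.198,0],0.68,0]
    - [[-0.083,-0.203,0],0.68,0]
    - [[-0.072,-0.207,0],0.68,0]
    - [[-0.06,-0.211,0],0.68,0]
    - [[-0.049,-0.214,0],0.68,0]

```text
t: 15.93
eef_pos: [472.1, 54.4, 214.1]
tcp_rot: [-3.141, -0.0, 1.803]
ft_force: [-0.3, 3.4, 0.5]
opening: 0.498
grip_force: 1.2
```

move_arm:
  commands:
    - [[-0.037,-0.216,0],0.68,0]
    - [[-0.025,-0.218,0],0.68,0]
    - [[-0.013,-0.219,0],0.68,0]
    - [[-0.001,-0.219,0],0.68,0]
    - [[0.011,-0.219,0],0.68,0]
    - [[0.023,-0.218,0],0.68,0]
    - [[0.035,-0.217,0],0.68,0]
    - [[0,0,0],0,0]

```text
t: 16.6
eef_pos: [472.1, 8.0, 214.1]
tcp_rot: [-3.141, -0.0, 2.182]
ft_force: [0.2, -0.1, 0.7]
opening: 0.499
grip_force: 0.1
```

```bash
python3 chk.py
```

```text
16.6 [472.13467027   8.04368988 214.12859   ] 2.1824155856716523 [ 0.2 -0.1  0.7]
top jar 0.67 [352. 213.] [ -68. -111.   70.]
side carrier 0.91 [337. 213.] [-104.  -60.   30.]
side carrier 0.59 [346. 290.] [-307.   81.   30.]
side jar 0.74 [335. 205.] [-114.  -45.   70.]
```

move_arm:
  commands:
    - [[0.046,-0.214,0],0.68,0]
    - [[0.058,-0.211,0],0.68,0]
    - [[0.069,-0.208,0],0.68,0]
    - [[0.081,-0.204,0],0.68,0]
    - [[0.092,-0.199,0],0.68,0]
    - [[0.102,-0.194,0],0.68,0]
    - [[0.113,-0.188,0],0.68,0]

```text
t: 17.48
eef_pos: [488.6, -33.8, 214.1]
tcp_rot: [-3.141, -0.002, 2.563]
ft_force: [-2.6, 2.5, 1.9]
opening: 0.5
grip_force: 1.5
```

move_arm:
  commands:
    - [[0.123,-0.182,0],0.68,0]
    - [[0.133,-0.175,0],0.68,0]
    - [[0.142,-0.167,0],0.68,0]
    - [[0.151,-0.159,0],0.68,0]
    - [[0.159,-0.151,0],0.68,0]
    - [[0.167,-0.142,0],0.68,0]
    - [[0.175,-0.132,0],0.68,0]
    - [[0.184,-0.105,0],0.54,0]
    - [[0,0,0],0,0]

```text
t: 18.23
eef_pos: [526.4, -70.5, 214.2]
tcp_rot: [3.142, -0.0, 2.987]
ft_force: [-0.3, 0.7, -0.3]
opening: 0.501
grip_force: 0.2
```

```bash
python3 chk.py
```

```text
18.2333 [526.43470488 -70.53870309 214.17123265] 2.9865208314613456 [-0.3  0.7 -0.3]
top carrier 0.31 [195. 167.] [  0. 284.  30.]
side carrier 0.76 [326. 193.] [-21. -88.  30.]
side carrier 0.72 [286. 219.] [-45.  53.  30.]
```

move_arm:
  commands:
    - [[0.198,-0.034,0],0,0]
    - [[0.198,-0.034,0],0,0]
    - [[0.198,-0.034,0],0,0]
    - [[0.198,-0.034,0],0,0]
    - [[0.198,-0.034,0],0,0]
    - [[0.198,-0.034,0],0,0]
    - [[0.198,-0.034,0],0,0]
    - [[0.198,-0.034,0],0,0]
    - [[0.198,-0.034,0],0,0]
    - [[0.198,-0.034,0],0,0]
    - [[0.17,-0.03,0],0,0]
    - [[0.1,-0.015,0],0,0]
    - [[0,0,0],0,0]

```text
t: 19.62
eef_pos: [594.2, -82.1, 214.3]
tcp_rot: [-3.142, 0.001, 2.985]
ft_force: [-0.4, -0.3, -0.2]
opening: 0.501
grip_force: 0.1
```

move_arm:
  commands:
    - [[0.04,-0.006,0],0,0]
    - [[0.04,-0.006,0],0,0]
    - [[0.04,-0.006,0],0,0]
    - [[0.04,-0.006,0],0,0]
    - [[0.04,-0.006,0],0,0]

```text
t: 20.03
eef_pos: [599.5, -82.8, 214.3]
tcp_rot: [3.141, -0.0, 2.985]
ft_force: [-3.7, 0.6, -0.3]
opening: 0.498
grip_force: 1.2
```

```bash
python3 - <<'E'
from fit import *
s=env.state(); print(s["t"],s["eef_pos"],s["ft_force"].round(1))
p=read_camera("wrist"); q=read_camera("side")
v=np.array([590.5,30,-.155])
W=lambda a:proj(p,Rz(v[2])@a+[v[0],v[1],0]).round().tolist()
print(W([131,-110,50]),W([131,-80,50]),W([131,-140,6]),W([131,-110,36]))
i=cv2.resize(q["image"][120:240,240:400,::-1],(400,300),interpolation=2); j=cv2.resize(p["image"][:,:,::-1],(400,300))
cv2.imwrite("pics/g6.png",np.hstack([i,j]))
E
```

```text
20.0333 [599.54823718 -82.81238751 214.26914173] [-3.7  0.6 -0.3]
[[318.0, 434.0]] [[369.0, 434.0]] [[276.0, 375.0]] [[318.0, 412.0]]
```

move_arm:
  commands:
    - [[0.04,-0.006,0],0,0]
    - [[0.04,-0.006,0],0,0]
    - [[0.04,-0.006,0],0,0]

```text
t: 20.38
eef_pos: [603.2, -83.4, 214.3]
tcp_rot: [3.142, -0.0, 2.985]
ft_force: [-1.9, 0.3, -0.2]
opening: 0.5
grip_force: 1.2
```

move_arm:
  commands:
    - [[0.03,-0.004,0],0,0]
    - [[0.03,-0.004,0],0,0]

```text
t: 20.55
eef_pos: [605.0, -83.6, 214.3]
tcp_rot: [3.141, -0.0, 2.985]
ft_force: [-2.8, -0.3, 0.0]
opening: 0.503
grip_force: 1.3
```

move_arm:
  commands:
    - [[0.03,-0.004,0],0,0]

```text
t: 20.63
eef_pos: [605.9, -83.7, 214.2]
tcp_rot: [3.142, -0.0, 2.985]
ft_force: [-1.8, 0.8, 0.5]
opening: 0.5
grip_force: 1.3
```

move_arm:
  commands:
    - [[0.03,-0.004,0],0,0]

```text
t: 20.72
eef_pos: [606.8, -83.9, 214.2]
tcp_rot: [3.142, -0.0, 2.985]
ft_force: [-3.7, 0.8, 1.1]
opening: 0.5
grip_force: 1.2
```

move_arm:
  commands:
    - [[0.02,-0.003,0],0,0]

```text
t: 20.8
eef_pos: [607.5, -84.0, 214.3]
tcp_rot: [3.142, 0.0, 2.985]
ft_force: [-2.4, 1.4, 0.5]
opening: 0.499
grip_force: 1.2
```

move_arm:
  commands:
    - [[0.02,-0.003,0],0,0]

```text
t: 20.88
eef_pos: [607.8, -84.0, 214.2]
tcp_rot: [3.141, -0.001, 2.985]
ft_force: [-5.3, 1.3, 1.1]
opening: 0.502
grip_force: 2.4
```

move_arm:
  commands:
    - [[0.02,-0.003,0],0,0]

```text
t: 20.97
eef_pos: [608.2, -84.0, 214.2]
tcp_rot: [3.141, -0.002, 2.985]
ft_force: [-8.0, 1.0, 3.4]
opening: 0.499
grip_force: 3.4
```

move_arm:
  commands:
    - [[0.02,-0.003,0],0,0]

```text
t: 21.05
eef_pos: [608.5, -84.1, 214.1]
tcp_rot: [3.141, -0.003, 2.985]
ft_force: [-10.2, 0.3, 5.8]
opening: 0.499
grip_force: 4.5
```

The force is ramping where contact was predicted, so the carrier is against the reader. I'll back straight off and lift.

move_arm:
  commands:
    - [[-0.05,0.008,0],0,0]
    - [[-0.1,0.015,0],0,0]
    - [[-0.3,0.047,0],0,0]
    - [[-0.5,0.078,0],0,0]
    - [[-0.5,0.078,0],0,0]
    - [[0,0,0.5],0,0]
    - [[0,0,1],0,0]
    - [[0,0,1],0,0]
    - [[0,0,1],0,0]
    - [[-0.8,0,0.5],0,0]
    - [[-1,0,0],0,0]
    - [[-0.5,0,0],0,0]
    - [[0,0,0],0,0]
    - [[0,0,0],0,0]

```text
t: 22.22
eef_pos: [496.4, -77.5, 334.8]
tcp_rot: [-3.142, 0.002, 2.985]
ft_force: [0.8, -0.5, -0.1]
opening: 0.502
grip_force: 0.0
```

```bash
python3 - <<'E'
from fit import *
s=env.state(); print(s["t"],s["eef_pos"],s["ft_force"].round(1))
q=read_camera("side"); p=read_camera("top")
i=cv2.resize(q["image"][110:350,150:390,::-1],(500,500),interpolation=2); j=cv2.resize(p["image"][90:250,320:420,::-1],(300,480),interpolation=2)
c=np.zeros((500,800,3),np.uint8); c[:,:500]=i; c[:480,500:]=j
cv2.imwrite("pics/g7.png",c)
E
```

```text
22.2167 [496.38779178 -77.48113216 334.77467308] [ 0.8 -0.5 -0.1]
```

View pics/g7.png

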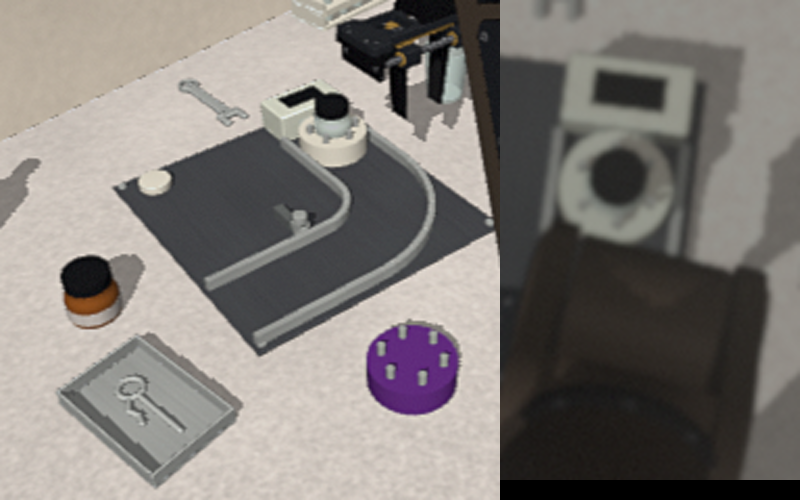

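The carrier sits against the reader with its jar upright. The clip lies flat in the tray, and the cap and amber jar show no sign of having moved.

```bash
python3 -c "
from cell import env
print(env.job_done())"
```

```text
the job is handed in; nothing more can be done
None
```

I handed the job in at about 22 s on the clock: the clip lies flat in the tray, the carrier is against the reader with its jar upright, and the gripper is empty and clear; the hand-in returned no verdict.

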